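Fit the wing knob and press-turn the belt tension to the mark

ROBOT

A 6-joint arm with a two-finger parallel gripper is mounted at the origin on a cart in front of the work surface, level with it; the furniture and walls round the work are solid. World frame = base frame: x ahead of the robot, y to its left, z up, the work surface at z = 0. Lengths are in m, angles in degrees, forces in N, time in s.
With the tool pointing down it reaches from about 0.3 to 0.75 m from the base axis. Payload 8.5 kg.
Tool frame: the origin (TCP) lies midway between the tips of the shut fingers; the grasp point (between the pads) lies 19 mm behind it (env.hold_point_z is the distance from the TCP to the grasp point, in m); z points along the fingers, y is the line along which they close (so a half turn about z gives the same grasp; the last joint's range is limited). The gripper opens to 85 mm and grips with 20 to 120 N. Pads are 22 mm wide; open, the fingers measure 114 mm over their backs; the gripper's body (76 mm by 85 mm) begins 54 mm behind the grasp point. The pads swing forward as they close: fully open they stand 13 mm farther back than shut.
Start: joints at [-12.336, 21.807, 74.336, -0, 83.858, -12.336], TCP at [0.55, 0, 0.231] pointing down, gripper open.
Joint ranges: [-178.18, 178.18], [-50.72, 133.34], [12.68, 142.11], [-81.47, 261.47], [9.98, 163.14], [-165.26, 165.26]. Speed limits (degrees/s): [136.94, 136.94, 180, 180, 180, 180].

INTERFACE

Orientations are given as a 3x3 rotation matrix whose columns are the frame's x, y, z axes.
In Python, from rig import observe, get_image, camera_info, env gives the robot as it stands.
- The arm moves only by the tool drive_tool, never from a script. Its arguments are lists of equal length, an entry for each row: "offset": the shift along the tool's x, y, z in units of 40 mm (1.0 is 40 mm), a list of three; "turn": the turn, a rotation vector about the tool's x, y, z in units of 6 degrees (1.0 is 6 degrees), a list of three; "hand": the opening, from 0 (shut) to 1 (fully open). A call has exactly 10 rows; each row shifts and turns the commanded pose from where the row before left it, along the tool's axes as they then stand; what a row does not reach is not made up. A row lasts 1/8 s, in which the tool goes at most 62.5 mm and 10.7 degrees, less where a joint would pass 70% of its speed; a pose out of reach is approached as far as the arm can. A call is refused whole if a number of a shift passes 1 or a number of a turn 1, either way. A call with a gripper value outside its range is refused whole. The fingers move at their own pace and stop on an object; "newtons" is the grip in N (left out, the last holds). Time passes only in rows, so rows that do not move let the fingers close, or fill a call up. It gives the time, the measured TCP pose, the force, the opening and the grip force at its end, in the units of the state.
- observe(): the state, without advancing time (a new reading comes with each control period).
- get_image(name): name is "scene" or "side" or "wrist"; returns the picture (400x640x3 uint8, blue, green, red); there is no depth.
- camera_info(name): a dict with "fx", "fy", "cx", "cy" (pixels), "world_to_cam" (4x4, takes a point from world to camera coordinates). Camera axes: x right, y down, z forward; pixel columns grow to the right and rows downward; lengths in m; the calibration is good to about 2 mm. A picture is of the moment at which its call begins: read the wrist's pose just before it. camera_info takes no time and is no camera call; for the wrist camera it gives the pose at the moment of the call.
- env.close_job(): hands the job in; it is judged then, once.
The state is a dict: "time_s": time; "q": joint angles; "qvel": joint speeds; "joint_efforts": joint torques, N m; "position": TCP position; "tool_rot": TCP orientation; "ft_force": force on the tool from outside, world axes, zero at the start; "wrist_torque": the same for the moment, N m; "grip_width": finger opening in m; "gripper_force": force on a finger pad.
Only numpy, scipy, OpenCV 4.12 (cv2) and the standard library are available. Lean on these libraries where they do the work, as an engineer would, in place of code of your own. Each camera call takes 0.05 s, during which the arm holds its last target. There are 200 camera calls.

TASK

Pick up the loose wing knob, fit it fully down over the square end of the tension screw, press it down just firmly enough for the clutch inside to take hold (12 to 15 N is right, never more than 20 N) and turn it clockwise until the pointer of the sprung arm stands at the set mark. Never let the pointer run more than 8 mm past the mark. At the end let go and leave the knob fully seated on the screw; do not disturb the set mark or the sanding block, tape measure and clamp lying around.

Things in the scene. Friction and masses are not known exactly. Their poses are not given: they have to be found in the camera images.
- wing_knob: Loose black wing knob, 64 mm high, about 90 g, upright on the table. Origin: centre of its underside, z up. Hub 34 x 34 x 28 mm with a square socket in its underside (15.6 mm wide, 18 deep, sides along x and y, chamfered mouth). On it the wing to grip: 50 mm long along x, 14 thick along y, from 28 to 64 mm up; grip about 50 mm up, so that the fingertips clear the hub.
- tensioner: Belt tensioner fixed to the table; origin under its base plate (130 x 240 x 10 mm). Grey housing 60 x 60 mm, top 50 mm up, at y = -70 mm carries the screw. A sprung arm with a roller turns about a post at x = 45, y = -20 mm; its pointer lies towards +y at rest and swings towards -x as tension grows. The set mark is a dark clip with a thin point facing the pointer.
- screw_top (a point): Centre of the top face of the tension screw's upright square end: 14 x 14 mm, 40 mm high above a 4 mm boss on the housing; the top is 94 mm above the table when not pressed. x and y lie along its flats and turn with it. With the knob fully seated, the knob's origin is 18 mm below this point.
- pointer_tip (a point): At the pointer's tip, 132 mm from the arm's pivot, 30 mm above the table; moves with the arm. The first 0.1 to 0.5 rad of driven turn only take up slack, then the arm swings about half as far as the screw turns, less any slip of the clutch; the socket's play adds up to 0.25 rad of lost motion.
- mark_tip (a point): Where the pointer's tip must come: just before the set mark's point, 132 mm from the arm's pivot, 30 mm above the table. y points from the pivot to the mark, x along the pointer's path: the pointer comes from +x, and is past the mark at -x. The mark lies 0.22 to 0.36 rad of arm swing from rest.
- sanding_block: Bystander: brown sanding block, 96 x 63 x 30 mm, loose on the table; origin under its centre.
- tape_measure: Bystander: dark tape measure, 60 x 74 x 28 mm, loose on the table; origin under its centre.
- c_clamp: Bystander: blue C-clamp lying flat, 108 x 78 x 12 mm, loose on the table; origin under its centre.
- plunger: Push-and-turn part of the screw; origin on its axis at the boss. Unpressed it turns freely, driving nothing. It sinks up to 20 mm under 4.5 to 7 N (spring); 3 to 15 mm down (varies, cannot be seen) it meets the clutch: 10 N per mm more. From about 9 N in all, turning clockwise (0.06 N m) drives the arm, with less slip at 12 to 15 N; tension stays when let up, so several strokes are fine.
Things that resemble listed ones, but are neither listed nor needed, are in the scene too. Leave any turquoise look-alike of the wing_knob alone.

How it is judged:
By the outcome, as a careful person would: the job done as asked, in the order asked, and still so for the second after the job is handed in, with the robot touching nothing.
It also fails if it takes over 51 s, if anything falls off the work surface, if the arm or the gripper's body presses on something with over 40 N, if the wrist force passes 120 N, or if a joint passes its speed limit or range.

## Working session

There is one attempt and no reset: what is moved stays moved. The work goes in short steps, Python scripts to look and compute and a tool call to move; the robot and the scene stay as the last step left them, time stands still between calls to the robot, and variables do not carry over. Pictures are saved under pics/ and viewed, at most 10 in all, crops included, and the job is handed in when it is done.

Besides the shell and the picture viewer there is one more tool, called after "Emit:" as name(argument=value, ...) on one line, values as JSON. drive_tool: Moves the arm, as the interface text tells. Its arguments: {"type":"object","properties":{"offset":{"type":"array"},"turn":{"type":"array"},"hand":{"type":"array"},"newtons":{"type":"number"}},"required":["offset","turn","hand"]}

```bash
mkdir -p pics; cat > h.py <<'E'
import numpy as np, cv2
from rig import observe, get_image, camera_info, env
def snap(n,f):
    c=camera_info(n); im=get_image(n); cv2.imwrite('pics/'+f,im); np.save('pics/'+f+'.npy',c,allow_pickle=True); return im,c
def ray(c,u,v):
    M=np.array(c['world_to_cam']);R=M[:3,:3];o=-R.T@M[:3,3]
    d=R.T@np.array([(u-c['cx'])/c['fx'],(v-c['cy'])/c['fy'],1]);return o,d/np.linalg.norm(d)
def atz(c,u,v,z):
    o,d=ray(c,u,v);return o+d*(z-o[2])/d[2]
def tri(*l):
    A=np.zeros((3,3));b=np.zeros(3);rs=[ray(*x) for x in l]
    for o,d in rs:
        P=np.eye(3)-np.outer(d,d);A+=P;b+=P@o
    p=np.linalg.solve(A,b);return p,[np.linalg.norm((np.eye(3)-np.outer(d,d))@(p-o)) for o,d in rs]
def proj(c,p):
    q=np.array(c['world_to_cam'])@np.r_[p,1];return np.array([c['fx']*q[0]/q[2]+c['cx'],c['fy']*q[1]/q[2]+c['cy']])
E
python3 - <<'E'
from h import *
a,_=snap('scene','a1.png');b,_=snap('side','a2.png');c,_=snap('wrist','a3.png')
for n in('scene','side','wrist'):
    C=camera_info(n);M=np.array(C['world_to_cam']);print(n,C['fx'],-M[:3,:3].T@M[:3,3],M[2,:3])
print(observe())
E
```

```text
scene 509.86980721824375 [-0.17758504 -0.64659701  1.08243413] [ 0.51627515  0.41260126 -0.75047996]
side 382.12476396349194 [ 0.521939   -1.15681301  0.5079385 ] [-0.0102525   0.92856655 -0.37102432]
wrist 343.0911898827941 [0.55035339 0.07423752 0.3737653 ] [-0.00161076 -0.28792959 -0.95765023]
{'time_s': 0.15, 'q': array([-1.23362584e+01,  2.18332923e+01,  7.43708020e+01,  3.06175743e-04,
        8.38570470e+01, -1.23352738e+01]), 'qvel': array([ 0.08761859, -0.07556139, -0.14545085,  0.06698434, -0.00171338,
       -0.02129591]), 'joint_efforts': array([ 1.94521621e-03, -4.48624384e+01, -2.31344014e+01, -1.86937300e-04,
        3.77541786e-03, -1.65174959e-05]), 'position': array([5.49793702e-01, 3.96022365e-05, 2.30866052e-01]), 'tool_rot': array([[ 1.78812092e-05,  9.99999458e-01, -1.04134218e-03],
       [ 9.99999973e-01, -1.76383998e-05,  2.33178395e-04],
       [ 2.33159901e-04, -1.04134632e-03, -9.99999431e-01]]), 'ft_force': array([ 0.21956819, -0.93227949,  0.09141906]), 'wrist_torque': array([ 0.01533431, -0.02502816, -0.02257217]), 'gripper_force': 0.0, 'grip_width': 0.08490534680624727}
```

View pics/a1.png

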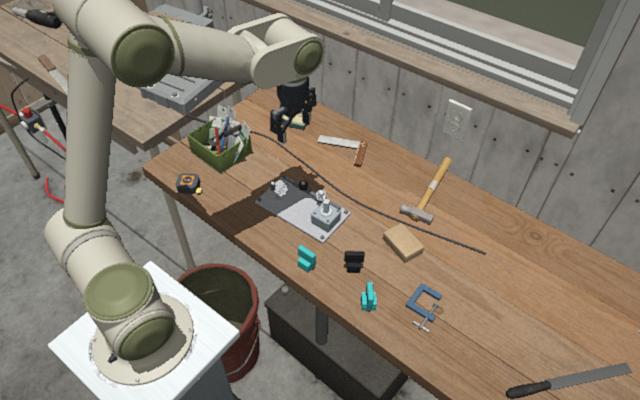

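View pics/a2.png

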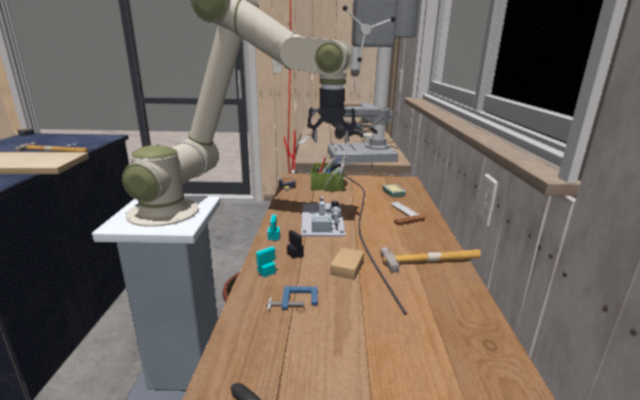

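View pics/a3.png

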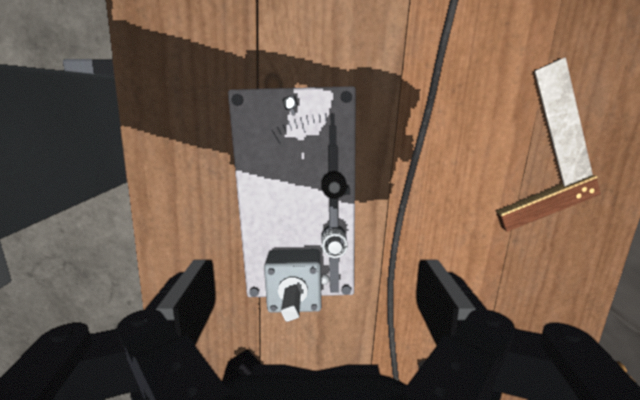

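The scene shows the black knob at about (354,261), and the side view has it at (295,244). There are two turquoise look-alikes beside it. The tensioner is at wrist (300,200), with the screw top near (290,312). I'll get coarse positions next.

```bash
python3 - <<'E'
from h import *
L=lambda f:np.load('pics/'+f+'.npy',allow_pickle=True).item()
s,d,w=L('a1.png'),L('a2.png'),L('a3.png')
print('knob',tri((s,354,261),(d,295,244)))
print('turq',tri((s,306,258),(d,274,228)),tri((s,370,297),(d,266,262)))
for n,u,v in(('c1',237,99),('c2',346,97),('c3',254,292),('c4',347,290)): print(n,atz(w,u,v,.01))
print('screw',atz(w,290,314,.094))
im=cv2.imread('pics/a1.png');A=cv2.resize(im[230:320,285:405],None,fx=5,fy=5,interpolation=2)
im=cv2.imread('pics/a2.png');B=cv2.resize(im[190:290,240:360],None,fx=5,fy=5,interpolation=2)
cv2.imwrite('pics/b1.png',cv2.resize(np.vstack([A,B]),(378,600)))
E
```

```text
knob (array([ 0.45771209, -0.26693198,  0.03208793]), [np.float64(0.0013537880413185173), np.float64(0.001353788041318547)])
turq (array([ 0.39096116, -0.1666071 ,  0.02951109]), [np.float64(0.0008994825583533194), np.float64(0.0008994825583532767)]) (array([ 0.39543469, -0.35760918,  0.03184456]), [np.float64(0.0007199470133554647), np.float64(0.0007199470133555276)])
c1 [0.47002804 0.07262299 0.01      ]
c2 [0.58080815 0.07448286 0.01      ]
c3 [ 0.47566511 -0.15019851  0.01      ]
c4 [ 0.58753454 -0.14744581  0.01      ]
screw [ 0.52572455 -0.12196611  0.094     ]
```

Emit:
drive_tool(offset=[[-0.3,-0.05,0.12],[-0.3,-0.05,0.12],[-0.3,-0.05,0.12],[-0.3,-0.05,0.12],[-0.3,-0.05,0.12],[-0.3,-0.05,0.12],[-0.3,-0.05,0.12],[-0.3,-0.05,0.12],[0,0,0],[0,0,0]], turn=[[0,0,0],[0,0,0],[0,0,0],[0,0,0],[0,0,0],[0,0,0],[0,0,0],[0,0,0],[0,0,0],[0,0,0]], hand=[1,1,1,1,1,1,1,1,1,1])

```text
time_s: 1.4
position: [0.5341, -0.0958, 0.1931]
tool_rot: [[-0.0, 1.0, 0.0], [1.0, 0.0, 0.0], [0.0, 0.0, -1.0]]
ft_force: [0.4, -0.4, -0.9]
grip_width: 0.0854
gripper_force: 0.0
```

```bash
python3 - <<'E'
from h import *
snap('wrist','c1.png');print(observe()['position'])
E
```

```text
[ 0.53410469 -0.09571202  0.1931133 ]
```

Emit:
drive_tool(offset=[[-0.5,-0.26,0],[-0.5,-0.26,0],[-0.5,-0.26,0],[-0.5,-0.26,0],[-0.5,-0.26,0],[-0.5,-0.26,0],[-0.5,-0.26,0],[-0.5,-0.26,0],[0,0,0],[0,0,0]], turn=[[0,0,0],[0,0,0],[0,0,0],[0,0,0],[0,0,0],[0,0,0],[0,0,0],[0,0,0],[0,0,0],[0,0,0]], hand=[1,1,1,1,1,1,1,1,1,1])

```text
time_s: 2.7
position: [0.4511, -0.2554, 0.193]
tool_rot: [[-0.0, 1.0, 0.0], [1.0, 0.0, 0.0], [0.0, 0.0, -1.0]]
ft_force: [0.1, 0.7, 0.7]
grip_width: 0.0857
gripper_force: 0.0
```

```bash
python3 - <<'E'
from h import *
snap('wrist','c2.png');print(observe()['position'])
E
```

```text
[ 0.45114654 -0.25524081  0.19301344]
```

View pics/c1.png

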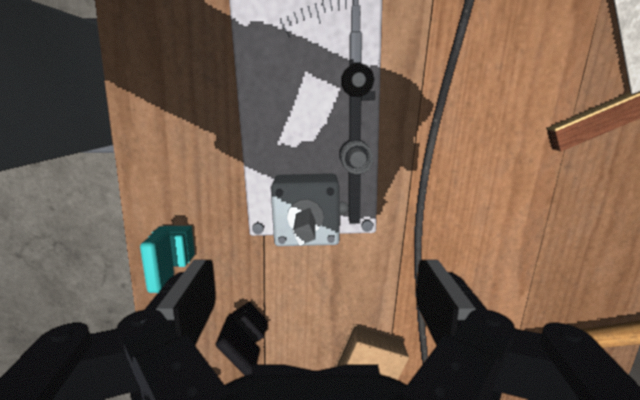

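View pics/c2.png

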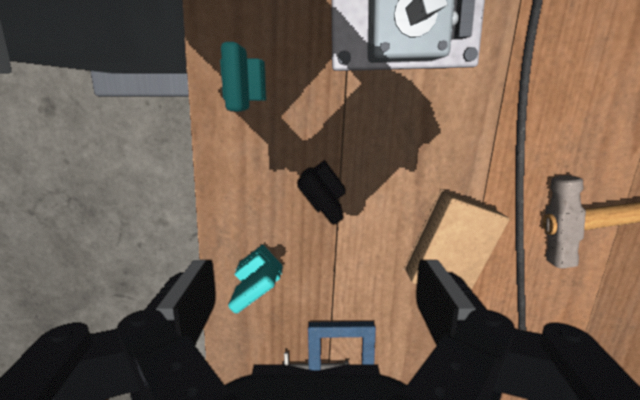

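c1 shows the screw's square end at about (304,222), with the arm along x≈355 and its post at (355,155). c2 shows the black knob at about (322,190), with its wing running from upper left to lower right. I'll fit models to the silhouettes.

```bash
cat >> h.py <<'E'
def L(f): return np.load('pics/'+f+'.npy',allow_pickle=True).item()
def box(x,y,yaw,lx,ly,z0,z1):
    c,s=np.cos(yaw),np.sin(yaw)
    return [np.array([x+c*a-s*b,y+s*a+c*b,z]) for a in(-lx/2,lx/2) for b in(-ly/2,ly/2) for z in(z0,z1)]
def hull(c,pts,k=4,o=(0,0)):
    p=np.array([(proj(c,q)-o+.5)*k for q in pts]);return cv2.convexHull(np.int32(np.round(p)))
E
python3 - <<'E'
from h import *
from scipy.optimize import minimize
c=L('c2.png');im=cv2.imread('pics/c2.png');o=(280,140);k=6
cr=im[140:240,280:370];m=(cr.max(2)<38).astype(np.uint8)
n,lab,st,_=cv2.connectedComponentsWithStats(m);j=1+np.argmax(st[1:,4]);m=(lab==j).astype(np.uint8);print(st[j])
M=cv2.resize(m,None,fx=k,fy=k,interpolation=0)
def ren(p):
    z=np.zeros_like(M)
    for b in(box(*p,.034,.034,0,.028),box(*p,.050,.014,.028,.064)): cv2.fillConvexPoly(z,hull(c,b,k,o),1)
    return z
def cost(p): z=ren(p);return 1-(z&M).sum()/(z|M).sum()
best=min((minimize(cost,[.458,-.267,y],method='Nelder-Mead',options=dict(initial_simplex=[[.458,-.267,y],[.463,-.267,y],[.458,-.262,y],[.458,-.267,y+.15]])) for y in np.radians([-75,-60,-45,-30,0,30,60,90])),key=lambda r:r.fun)
print(best.x,np.degrees(best.x[2]),best.fun)
A=cv2.resize(cr,None,fx=k,fy=k,interpolation=2)*2.0
A=np.clip(A,0,255).astype(np.uint8);ct,_=cv2.findContours(ren(best.x),0,2);cv2.drawContours(A,ct,-1,(0,0,255),1)
A=cv2.resize(A,(270,300))
i1=cv2.imread('pics/c1.png')
B=cv2.resize(i1[165:255,265:375],(0,0),fx=4.5,fy=4.5,interpolation=2)[:400,:495]
i3=cv2.imread('pics/a3.png');C=cv2.resize(i3[85:195,225:360],None,fx=3.6,fy=3.6,interpolation=2)[:300]
D=cv2.resize(im[0:60,365:480],None,fx=4,fy=4,interpolation=2)
W=np.zeros((600,800,3),np.uint8)
def put(I,x,y): I=I[:600-y,:800-x];W[y:y+I.shape[0],x:x+I.shape[1]]=I
put(A,0,0);put(C,275,0);put(D,0,305);put(np.clip(cv2.resize(i1[165:255,265:365],None,fx=3.2,fy=3.2,interpolation=2)*1.5,0,255).astype(np.uint8),465,305)
cv2.imwrite('pics/d1.png',W)
E
```

```text
[  18   21   47   63 1747]
[ 0.45711809 -0.26218493 -0.98490413] -56.430849850311255 0.13858252613407496
```

View pics/d1.png

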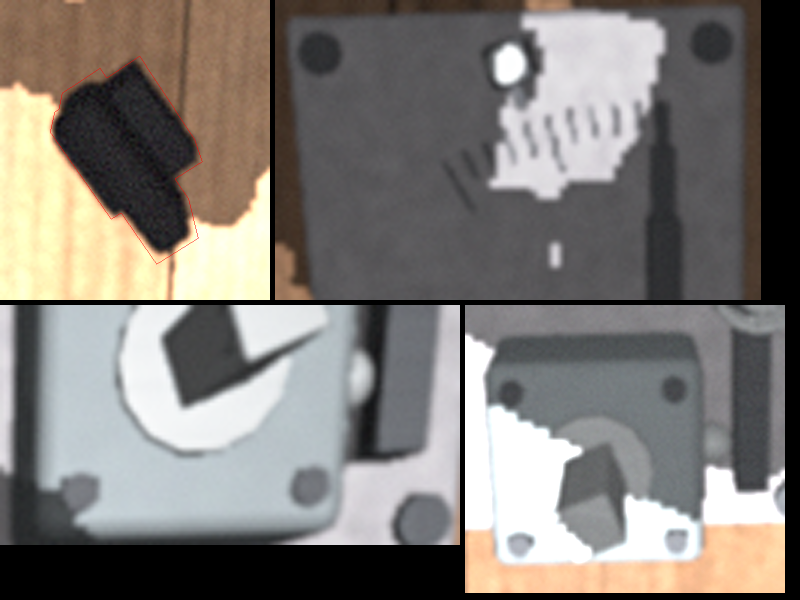

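The knob crop confirms the fit, apart from the wing's bevelled ends. In c1 the screw's top-face corners are near (309,224), (315,239), (305,244) and (295,230). The mark's clip has its point near a3 (293,112), and the pointer tip is near a3 (332,114). Next I'll refine these.

```bash
cat > k.py <<'E'
from h import *
from scipy.optimize import minimize
c=L('c2.png');im=cv2.imread('pics/c2.png');o=(280,140);k=8
cr=im[140:240,280:370];m=(cr.max(2)<45).astype(np.uint8)
n,lab,st,_=cv2.connectedComponentsWithStats(m);j=1+np.argmax(st[1:,4])
M=cv2.resize((lab==j).astype(np.uint8),None,fx=k,fy=k,interpolation=0)
def ren(p):
    z=np.zeros_like(M);b=abs(p[3]);b2=abs(p[4]);q=p[:3]
    for B in(box(*q,.034,.034,0,.028-.002)+box(*q,.034-2*b2,.034-2*b2,.026,.028),box(*q,.050,.014,.028,.064-b)+box(*q,.05-2*b,.014,.063,.064)): cv2.fillConvexPoly(z,hull(c,B,k,o),1)
    return z
def cost(p): z=ren(p);return 1-(z&M).sum()/(z|M).sum()
p0=np.array([.457,-.262,-.985,.006,.001])
r=minimize(cost,p0,method='Nelder-Mead',options=dict(initial_simplex=p0+np.vstack([np.zeros(5),np.diag([.004,.004,.1,.006,.003])]),maxiter=600))
print(r.x,np.degrees(r.x[2]),r.fun)
w=L('a3.png');d=L('c1.png')
C=[atz(d,*p,.094) for p in((308.75,224.1),(315,238.75),(304.7,244.1),(294.7,229.7))]
C=np.array(C)[:,:2];print('screw',C.mean(0),[np.linalg.norm(C[i]-C[i-1])*1e3 for i in range(4)],[np.degrees(np.arctan2(*(C[i]-C[i-1])[::-1]))%90 for i in range(4)])
print('tri',tri((w,290,313),(d,305.8,234.2)))
print('bolts c1',atz(d,258,228,.011),atz(d,367,226,.011))
mk,pt=atz(w,293,112,.03),atz(w,332.2,113.6,.03);print('mark',mk,'ptr',pt)
# pointer line/post
print('post',tri((w,334,245),(d,355,155)))
E
python3 k.py
```

```text
[ 0.45716425 -0.26295321 -0.94291637  0.01043139  0.0020725 ] -54.02512869821771 0.08757732123970385
screw [ 0.52705854 -0.12122231] [np.float64(11.562002586665507), np.float64(12.79757794100844), np.float64(9.045943817732024), np.float64(13.971226900308011)] [np.float64(22.93882778949315), np.float64(21.48554112185991), np.float64(29.259998570026625), np.float64(32.1917905365721)]
tri (array([ 0.52639597, -0.12111109,  0.09388006]), [np.float64(0.000674845131472971), np.float64(0.0006748451314729937)])
bolts c1 [ 0.47613776 -0.14856708  0.011     ] [ 0.58652177 -0.14647849  0.011     ]
mark [0.52802903 0.06056593 0.03      ] ptr [0.56610561 0.05903125 0.03      ]
post (array([ 0.5674408 , -0.06686623,  0.05824818]), [np.float64(0.0008837054103392504), np.float64(0.0008837054103391882)])
```

Emit:
drive_tool(offset=[[-0.185,0.15,0],[0,0,0.5],[0,0,0.5],[0,0,0.5],[0,0,0.5],[0,0,0.5],[0,0,0.5],[0,0,0.5],[0,0,0.5],[0,0,0.05]], turn=[[0,0,0],[0,0,-0.97],[0,0,-0.97],[0,0,-0.97],[0,0,-0.97],[0,0,-0.97],[0,0,-0.97],[0,0,0],[0,0,0],[0,0,0]], hand=[1,1,1,1,1,1,1,1,1,1])

```text
time_s: 4.0
position: [0.4569, -0.2631, 0.0299]
tool_rot: [[-0.573, 0.82, -0.002], [0.82, 0.573, 0.001], [0.002, -0.0, -1.0]]
ft_force: [-0.4, 0.5, 0.1]
grip_width: 0.0857
gripper_force: 0.0
```

Emit:
drive_tool(offset=[[0,0,0],[0,0,0],[0,0,0],[0,0,0],[0,0,0],[0,0,0],[0,0,0],[0,0,0],[0,0,0],[0,0,0]], turn=[[0,0,0],[0,0,0],[0,0,0],[0,0,0],[0,0,0],[0,0,0],[0,0,0],[0,0,0],[0,0,0],[0,0,0]], hand=[0.7,0.5,0.3,0.1,0,0,0,0,0,0], newtons=50)

```text
time_s: 5.25
position: [0.4569, -0.2635, 0.0313]
tool_rot: [[-0.572, 0.82, 0.0], [0.82, 0.572, -0.0], [-0.001, 0.0, -1.0]]
ft_force: [-0.6, 0.8, 5.6]
grip_width: 0.0134
gripper_force: 51.5
```

Emit:
drive_tool(offset=[[0,0,-0.84],[0,0,-0.84],[0,0,-0.84],[0,0,-0.84],[0,0,-0.84],[0.65,0.75,0],[0.65,0.75,0],[0.65,0.75,0],[0.65,0.75,0],[0,0,0]], turn=[[0,0,0],[0,0,0.5],[0,0,0.5],[0,0,0.5],[0,0,0.5],[0,0,0],[0,0,0],[0,0,0],[0,0,0],[0,0,0]], hand=[0,0,0,0,0,0,0,0,0,0])

```text
time_s: 6.5
position: [0.5273, -0.1187, 0.1984]
tool_rot: [[-0.392, 0.92, -0.001], [0.92, 0.392, 0.001], [0.001, -0.0, -1.0]]
ft_force: [-0.3, -0.2, -1.1]
grip_width: 0.0133
gripper_force: 50.7
```

```bash
python3 - <<'E'
from h import *
o=observe();print(o['position'],o['tool_rot'],o['ft_force'])
im,c=snap('wrist','e1.png');print(proj(c,[.527,-.1212,.094]))
a,_=snap('scene','e2.png')
A=cv2.resize(im[120:320,210:430],None,fx=2.5,fy=2.5,interpolation=2)
B=cv2.resize(a[170:250,250:360],None,fx=2.2,fy=2.2,interpolation=2)
W=np.zeros((500,800,3),np.uint8);W[:500,:550]=A;W[:176,555:797]=B
cv2.imwrite('pics/e3.png',np.clip(W*1.5,0,255).astype(np.uint8))
E
```

```text
[ 0.52728215 -0.11872837  0.19844988] [[-3.92478392e-01  9.19760954e-01 -7.07153299e-04]
 [ 9.19760789e-01  3.92478838e-01  6.72455917e-04]
 [ 8.96041401e-04 -3.86487460e-04 -9.99999524e-01]] [-0.2556886  -0.22196548 -1.09046802]
[313.06605207 202.77561971]
```

View pics/e3.png

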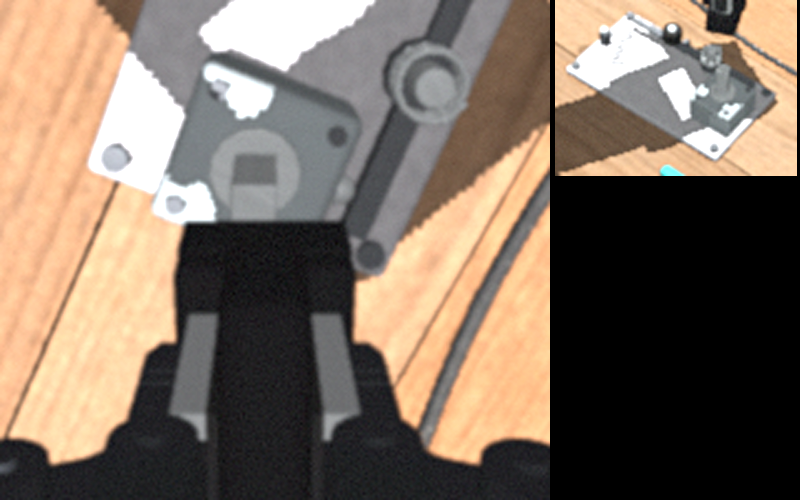

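The knob in hand hides only the rear of the screw's square end. The screw's top-face front edge is at e1 row ≈194.8, columns 303–320.5. The hub's lower front edge is at row ≈208.8, columns 284.5–350. Their flats look parallel.

```bash
python3 - <<'E'
from h import *
c=L('e1.png');im=cv2.imread('pics/e1.png').astype(int)
g=im.sum(2)/3
print(g[186:210,311].round().astype(int))
for r in(198,202,206):print(r,g[r,296:328].round().astype(int))
for r in (212,218):print(r,g[r,278:290].round().astype(int),g[r,344:358].round().astype(int))
p=np.array([.52728,-.11873,.19845]);R=np.array([[-.3925,.91976,0],[.91976,.3925,0],[0,0,-1]])
T=lambda u,v,z:(R.T@(atz(c,u,v,z)-p)*1e3).round(2)
for u,v in((303,194.8),(320.5,194.8),(302.5,208)):print('screw',T(u,v,.094))
for z in(.165,.168):
  for u,v in((284.5,208.8),(350,208.8)):print('hub',z,T(u,v,z))
E
```

```text
[ 76  73  75  74  73  74  74  84 102 111 111 109 108 107 104 103 106 105
 105 105 107  93  60  25]
198 [ 91 101 110 110 109 104  97 101 104 105 105 106 104 105 107 108 109 110
 112 113 110 111 108 106 103 105 107 107 108 105 103  94]
202 [103  85  84  86  91  96  97 103 105 107 108 105 105 106 103 106 105 105
 106 104 105 107 107 104 103 103 102 100  90  90  89  87]
206 [101  86  86  85  85  85  90 102 106 107 106 108 105 107 107 107 106 106
 105 105 105 105 105  99  89  83  86  87  84  85  87  87]
212 [158 161 154 143 115  65  25   6  14  13  12  11] [17  9 16 19 32 44 52 53 52 54 54 52 54 67]
218 [154 152 130  81  34  11  13  11  19  16  15  15] [17 21 11 16 14 26 57 85 87 74 55 46 48 49]
screw [  4.09  -8.75 104.45]
screw [  4.09   4.36 104.45]
screw [ -6.3   -9.25 104.45]
hub 0.165 [ 16.26 -16.12  33.45]
hub 0.165 [16.24 19.3  33.45]
hub 0.168 [ 17.24 -15.83  30.45]
hub 0.168 [17.22 18.98 30.45]
```

```bash
python3 - <<'E'
from h import *
c=L('e1.png');g=cv2.GaussianBlur(cv2.imread('pics/e1.png'),(0,0),.6).astype(float).mean(2)
p=np.array([.52728,-.11873,.19845]);R=np.array([[-.3925,.91976,0],[.91976,.3925,0],[0,0,-1]])
T=lambda u,v,z=.094:(R.T@(atz(c,u,v,z)-p)*1e3).round(2)
def ed(a,x0,s):
    d=s*np.diff(a);i=np.argmax(d);w=np.clip(d[max(0,i-2):i+3],0,None);return x0+(w*np.arange(max(0,i-2),max(0,i-2)+len(w))).sum()/w.sum()+.5
print('front',[(u,round(ed(g[188:200,u],188,1),2)) for u in range(303,321,2)])
print('left',[(v,round(ed(g[v,298:308],298,1),2)) for v in range(201,208)])
print('right',[(v,round(ed(g[v,314:326],314,-1),2)) for v in range(196,208)])
print('fl',[(v,round(ed(g[v,299:310],299,-1),2)) for v in range(183,193,2)])
print('fr',[(v,round(ed(g[v,315:328],315,1),2)) for v in range(183,193,2)])
print('hubL',[(v,round(ed(g[v,276:290],276,-1),2)) for v in range(209,219,2)],'hubR',[(v,round(ed(g[v,340:354],340,1),2)) for v in range(209,219,2)],'hubF',[(u,round(ed(g[200:216,u],200,-1),2)) for u in range(286,346,6)])
E
```

```text
front [(303, np.float64(193.54)), (305, np.float64(193.32)), (307, np.float64(193.34)), (309, np.float64(193.35)), (311, np.float64(193.41)), (313, np.float64(193.52)), (315, np.float64(193.42)), (317, np.float64(193.38)), (319, np.float64(193.58))]
left [(201, np.float64(299.19)), (202, np.float64(302.26)), (203, np.float64(302.27)), (204, np.float64(302.45)), (205, np.float64(302.52)), (206, np.float64(302.47)), (207, np.float64(302.44))]
right [(196, np.float64(319.08)), (197, np.float64(318.77)), (198, np.float64(324.5)), (199, np.float64(324.43)), (200, np.float64(323.95)), (201, np.float64(323.59)), (202, np.float64(323.29)), (203, np.float64(319.66)), (204, np.float64(319.58)), (205, np.float64(319.43)), (206, np.float64(319.38)), (207, np.float64(319.4))]
fl [(183, np.float64(303.38)), (185, np.float64(302.93)), (187, np.float64(302.6)), (189, np.float64(302.59)), (191, np.float64(302.13))]
fr [(183, np.float64(320.05)), (185, np.float64(319.94)), (187, np.float64(320.08)), (189, np.float64(320.21)), (191, np.float64(320.34))]
hubL [(209, np.float64(283.45)), (211, np.float64(282.76)), (213, np.float64(282.41)), (215, np.float64(281.97)), (217, np.float64(281.27))] hubR [(209, np.float64(347.82)), (211, np.float64(347.73)), (213, np.float64(348.51)), (215, np.float64(348.91)), (217, np.float64(349.5))] hubF [(286, np.float64(208.16)), (292, np.float64(208.16)), (298, np.float64(208.07)), (304, np.float64(208.04)), (310, np.float64(208.02)), (316, np.float64(207.95)), (322, np.float64(208.01)), (328, np.float64(208.03)), (334, np.float64(207.88)), (340, np.float64(208.16))]
```

Emit:
drive_tool(offset=[[-0.045,-0.083,0.44],[0,0,0.44],[0,0,0.44],[0,0,0.44],[0,0,0.05],[0,0,0.05],[0,0,0.05],[0,0,0.05],[0,0,0.05],[0,0,0.05]], turn=[[0,0,0],[0,0,0],[0,0,0],[0,0,0],[0,0,0],[0,0,0],[0,0,0],[0,0,0],[0,0,0],[0,0,0]], hand=[0,0,0,0,0,0,0,0,0,0])

```text
time_s: 7.85
position: [0.5246, -0.124, 0.1166]
tool_rot: [[-0.39, 0.921, 0.001], [0.921, 0.39, -0.001], [-0.001, 0.0, -1.0]]
ft_force: [-0.7, -2.4, 3.1]
grip_width: 0.0136
gripper_force: 51.2
```

```bash
python3 - <<'E'
from h import *
o=observe();print(o['position'],o['ft_force'],o['wrist_torque'])
a,_=snap('scene','f1.png');b,_=snap('side','f2.png');w,_=snap('wrist','f4.png')
o=observe();print(o['position'],o['ft_force'],o['wrist_torque'])
W=np.zeros((600,800,3),np.uint8)
W[:300,:400]=cv2.resize(a[150:240,270:390],(400,300),interpolation=2);W[:300,400:]=cv2.resize(b[170:245,280:380],(400,300),interpolation=2)
W[300:,:480]=cv2.resize(w[120:320,160:480],(480,300),interpolation=2)
cv2.imwrite('pics/f3.png',np.clip(W*1.3,0,255).astype(np.uint8))
E
```

```text
[ 0.52464523 -0.12401465  0.11664414] [-0.71354773 -2.35889839  3.07634495] [-0.48123768  0.18130717 -0.0048705 ]
[ 0.52460878 -0.12391375  0.11653516] [-0.3436682  -2.84949095  2.05207903] [-0.45863723  0.05834591  0.00761973]
```

View pics/f3.png

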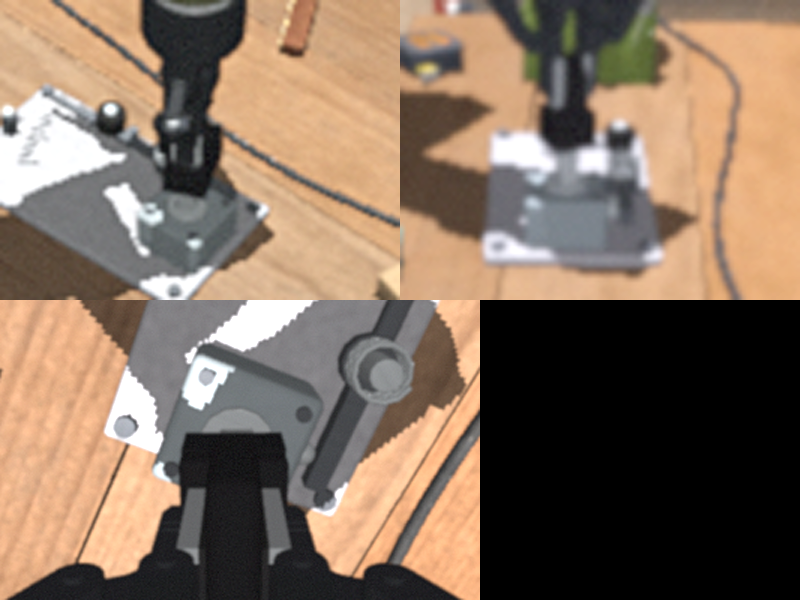

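The scene crop shows the hub over the screw column, and the vertical force is below the spring's preload, so the socket looks engaged. I'll ease sideways slightly and go on down.

Emit:
drive_tool(offset=[[-0.018,-0.008,0],[0,0,0.03],[0,0,0.03],[0,0,0.03],[0,0,0.03],[0,0,0.03],[0,0,0.03],[0,0,0.03],[0,0,0],[0,0,0]], turn=[[0,0,0],[0,0,0],[0,0,0],[0,0,0],[0,0,0],[0,0,0],[0,0,0],[0,0,0],[0,0,0],[0,0,0]], hand=[0,0,0,0,0,0,0,0,0,0])

```text
time_s: 9.25
position: [0.5249, -0.1246, 0.1093]
tool_rot: [[-0.39, 0.921, 0.002], [0.921, 0.39, -0.0], [-0.001, 0.002, -1.0]]
ft_force: [-0.9, 2.3, 13.1]
grip_width: 0.0135
gripper_force: 53.0
```

That's 13 N while still 2 mm short of seating, and y is 2.9 mm off my image estimate. The earlier pose had not settled. The socket is probably caught on the screw's rim, so I'll lift, shift and look again.

Emit:
drive_tool(offset=[[0,0,-0.4],[0,0,-0.5],[0,0,-0.5],[0,0,-0.5],[0.067,0.028,-0.3],[0,0,0],[0,0,0],[0,0,0],[0,0,0],[0,0,0]], turn=[[0,0,0],[0,0,0],[0,0,0],[0,0,0],[0,0,0],[0,0,0],[0,0,0],[0,0,0],[0,0,0],[0,0,0]], hand=[0,0,0,0,0,0,0,0,0,0])

```text
time_s: 10.5
position: [0.5244, -0.1217, 0.1959]
tool_rot: [[-0.389, 0.921, -0.0], [0.921, 0.389, 0.0], [0.0, -0.0, -1.0]]
ft_force: [-0.8, -0.3, -1.0]
grip_width: 0.0133
gripper_force: 50.7
```

```bash
cat > al.py <<'E'
from h import *
import sys
f=sys.argv[1]
o=observe();p=o['position'];R=o['tool_rot'];im,c=snap('wrist',f)
g=cv2.GaussianBlur(im,(0,0),.6).astype(float).mean(2)
print(p,observe()['position'],o['ft_force'])
T=lambda u,v,z=.094:(R.T@(atz(c,u,v,z)-p)*1e3).round(2)
def ed(a,x0,s):
    d=s*np.diff(a);i=np.argmax(d);w=np.clip(d[max(0,i-2):i+3],0,None);return round(x0+(w*np.arange(max(0,i-2),max(0,i-2)+len(w))).sum()/w.sum()+.5,2)
u0,v0=proj(c,R@[-.0015,-.003,0]*1+[p[0],p[1],.094]) if len(sys.argv)<3 else map(float,sys.argv[2:4])
u0,v0=int(u0),int(v0);print(u0,v0)
front=[ed(g[v0-14:v0,u],v0-14,1) for u in range(u0-5,u0+6,2)];vf=np.median(front)
fl=[ed(g[v,u0-14:u0],u0-14,-1) for v in range(int(vf)-8,int(vf)-1,2)];fr=[ed(g[v,u0:u0+16],u0,1) for v in range(int(vf)-8,int(vf)-1,2)]
tl=[ed(g[v,u0-14:u0],u0-14,1) for v in range(int(vf)+8,int(vf)+15)];tr=[ed(g[v,u0:u0+16],u0,-1) for v in range(int(vf)+8,int(vf)+15)]
print('front',front,'fl',fl,'fr',fr,'tl',tl,'tr',tr)
hf=np.median([ed(g[200:222,u],200,-1) for u in(286,292,298,334,340)])
v=int(hf)+3;hl=[ed(g[v+i,274:292],274,-1) for i in range(4)];hr=[ed(g[v+i,340:358],340,1) for i in range(4)]
print('hub',hf,hl,hr)
print('screw front',T(u0,vf),'hub front',T(316,hf,p[2]-.0313))
for a in(fl[-1],fr[-1]):print('scr y',T(a,vf))
for a in(np.median(hl),np.median(hr)):print('hub y',T(a,hf,p[2]-.0313))
cv2.imwrite('pics/'+f.replace('.','z.'),np.clip(cv2.resize(im[120:320,210:430],None,fx=2.5,fy=2.5,interpolation=2)*1.5,0,255).astype(np.uint8))
E
python3 al.py g1.png
```

```text
[ 0.52438036 -0.12171495  0.19593349] [ 0.52439127 -0.12171411  0.196     ] [-0.78212072 -0.26356116 -1.03765205]
310 202
front [np.float64(190.9), np.float64(192.54), np.float64(192.33), np.float64(192.26), np.float64(192.19), np.float64(192.27)] fl [np.float64(307.39), np.float64(307.23), np.float64(307.02), np.float64(306.94)] fr [np.float64(324.03), np.float64(324.07), np.float64(324.08), np.float64(324.17)] tl [np.float64(303.2), np.float64(303.94), np.float64(307.01), np.float64(307.17), np.float64(307.33), np.float64(307.38), np.float64(307.26)] tr [np.float64(324.04), np.float64(324.0), np.float64(324.19), np.float64(324.27), np.float64(324.19), np.float64(324.2), np.float64(324.16)]
hub 207.9 [np.float64(283.25), np.float64(283.11), np.float64(282.78), np.float64(282.53)] [np.float64(347.29), np.float64(347.48), np.float64(347.88), np.float64(348.29)]
screw front [  6.66  -3.41 101.94] hub front [17.43  0.92 31.3 ]
scr y [  6.66  -5.68 101.94]
scr y [  6.65   7.07 101.93]
hub y [ 17.44 -16.72  31.31]
hub y [17.42 17.83 31.3 ]
```

Emit:
drive_tool(offset=[[-0.008,0,0.34],[0,0,0.34],[0,0,0.34],[0,0,0.34],[0,0,0.34],[0,0,0],[0,0,0.05],[0,0,0.05],[0,0,0.05],[0,0,0.05]], turn=[[0,0,0],[0,0,0],[0,0,0],[0,0,0],[0,0,0],[0,0,0],[0,0,0],[0,0,0],[0,0,0],[0,0,0]], hand=[0,0,0,0,0,0,0,0,0,0])

```text
time_s: 11.8
position: [0.5246, -0.122, 0.1201]
tool_rot: [[-0.389, 0.921, 0.0], [0.921, 0.389, -0.0], [-0.0, 0.0, -1.0]]
ft_force: [0.3, -0.3, -1.2]
grip_width: 0.0135
gripper_force: 50.7
```

Emit:
drive_tool(offset=[[0,0,0.035],[0,0,0.035],[0,0,0.035],[0,0,0.035],[0,0,0.035],[0,0,0.035],[0,0,0.035],[0,0,0.035],[0,0,0],[0,0,0]], turn=[[0,0,0],[0,0,0],[0,0,0],[0,0,0],[0,0,0],[0,0,0],[0,0,0],[0,0,0],[0,0,0],[0,0,0]], hand=[0,0,0,0,0,0,0,0,0,0])

```text
time_s: 13.05
position: [0.5246, -0.122, 0.109]
tool_rot: [[-0.389, 0.921, 0.0], [0.921, 0.389, -0.0], [-0.0, 0.0, -1.0]]
ft_force: [-0.4, 0.6, -1.2]
grip_width: 0.0136
gripper_force: 50.7
```

Emit:
drive_tool(offset=[[0,0,0.05],[0,0,0.05],[0,0,0.05],[0,0,0.05],[0,0,0.05],[0,0,0.05],[0,0,0.04],[0,0,0],[0,0,0],[0,0,0]], turn=[[0,0,0],[0,0,0],[0,0,0],[0,0,0],[0,0,0],[0,0,0],[0,0,0],[0,0,0],[0,0,0],[0,0,0]], hand=[0,0,0,0,0,0,0,0,0,0])

```text
time_s: 14.3
position: [0.5246, -0.1221, 0.0954]
tool_rot: [[-0.389, 0.921, 0.0], [0.921, 0.389, -0.0], [-0.0, 0.0, -1.0]]
ft_force: [0.7, 0.6, 3.5]
grip_width: 0.0132
gripper_force: 51.2
```

Emit:
drive_tool(offset=[[0,0,0.03],[0,0,0.03],[0,0,0.02],[0,0,0],[0,0,0],[0,0,0],[0,0,0],[0,0,0],[0,0,0],[0,0,0]], turn=[[0,0,0],[0,0,0],[0,0,0],[0,0,0],[0,0,0],[0,0,0],[0,0,0],[0,0,0],[0,0,0],[0,0,0]], hand=[0,0,0,0,0,0,0,0,0,0])

```text
time_s: 15.55
position: [0.5247, -0.1221, 0.0926]
tool_rot: [[-0.389, 0.921, 0.001], [0.921, 0.389, -0.0], [-0.001, 0.0, -1.0]]
ft_force: [-1.4, -0.8, 8.0]
grip_width: 0.0135
gripper_force: 52.2
```

Emit:
drive_tool(offset=[[0,0,0.01],[0,0,0],[0,0,0],[0,0,0],[0,0,0],[0,0,0],[0,0,0],[0,0,0],[0,0,0],[0,0,0]], turn=[[0,0,0],[0,0,0.6],[0,0,0.6],[0,0,0.6],[0,0,0.6],[0,0,0.6],[0,0,0.6],[0,0,0.6],[0,0,0],[0,0,0]], hand=[0,0,0,0,0,0,0,0,0,0])

```text
time_s: 16.8
position: [0.525, -0.1222, 0.0925]
tool_rot: [[0.04, 0.999, 0.002], [0.999, -0.04, -0.001], [-0.001, 0.002, -1.0]]
ft_force: [0.1, 1.2, 9.4]
grip_width: 0.0131
gripper_force: 52.3
```

```bash
python3 - <<'E'
from h import *
a,_=snap('scene','h1.png');o=observe();print(o['position'],o['ft_force'],o['wrist_torque'],o['q'])
e=cv2.imread('pics/e2.png')
for n,p in(('mark',[.528,.0606,.03]),('ptr0',[.5661,.059,.03]),('post',[.5674,-.0669,.058])):print(n,proj(L('e2.png'),p))
W=np.vstack([cv2.resize(i[165:225,250:350],(800,300),interpolation=2)[:, :] for i in(e,a)])
cv2.imwrite('pics/h2.png',W[:600])
E
```

```text
[ 0.52498303 -0.12215696  0.09247777] [-0.64385489  0.92685976  9.47409342] [0.08191474 0.04687861 0.0311916 ] [-2.56917449e+01  2.88651368e+01  8.80183434e+01  3.75546852e-03
  6.30180128e+01 -2.34181177e+01]
mark [274.49374183 185.46866898]
ptr0 [283.71467465 178.17487695]
post [318.45955547 191.40901542]
```

View pics/h2.png

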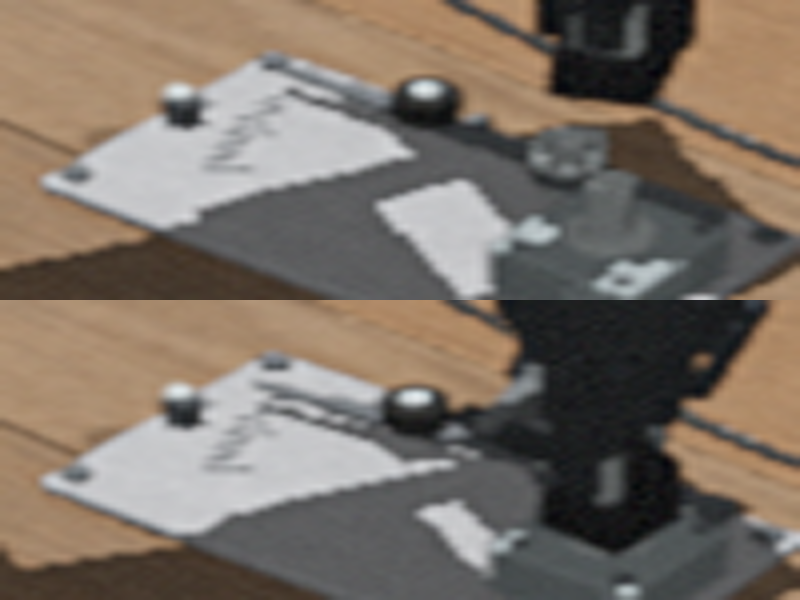

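The arm is already swinging: the pointer tip in the scene moved from about (284,178) to (282,182), and the roller moved too. The mark should be at (274.5,185.5), beside the clip. I'll measure the swing by tracking the roller and pointer.

```bash
cat > sw.py <<'E'
from h import *
import sys
P=np.array([.5674,-.0669]);w,d=L('a3.png'),L('c1.png')
ro,_=tri((w,334,185),(d,358,80))
s=L('e2.png')
def rot(p,t):
    c,q=np.cos(t),np.sin(t);return np.r_[P+np.array([[c,-q],[q,c]])@(p[:2]-P),p[2]]
tip0=np.array([.5661,.059,.03])
tip0[:2]=P+.132*(tip0[:2]-P)/np.linalg.norm(tip0[:2]-P)
mk=np.array([.528,.0606,.03]);a=lambda p:np.arctan2(*(p[:2]-P)[::-1]);need=a(mk)-a(tip0)
def track(f):
    A=cv2.imread('pics/e2.png')[:,:,1].astype(np.float32);B=cv2.imread('pics/'+f)[:,:,1].astype(np.float32)
    u,v=np.round(proj(s,ro)).astype(int);k=4
    up=lambda I,m:cv2.resize(I[v-m:v+m,u-m:u+m],None,fx=k,fy=k,interpolation=cv2.INTER_CUBIC)
    T=cv2.resize(A[v-4:v+4,u-4:u+4],None,fx=k,fy=k,interpolation=cv2.INTER_CUBIC);r=cv2.matchTemplate(up(B,14),T,cv2.TM_CCOEFF_NORMED)
    _,m,_,l=cv2.minMaxLoc(r);return np.array(l)/k-10,m
if __name__=='__main__':
    print('roller',ro,'need',need)
    f=sys.argv[1];sh,m=track(f);z=track('e2.png');print('shift',sh,m,'zero',z)
    for t in np.arange(0,.45,.05):print(round(t,2),(proj(s,rot(ro,t))-proj(s,ro)).round(2),proj(s,rot(tip0,t)).round(1))
E
python3 sw.py h1.png
```

```text
roller [ 0.56824218 -0.00849313  0.04594975] need 0.28938569709035256
shift [-1.25  1.75] 0.9730464816093445 zero (array([0., 0.]), 0.9978809952735901)
0.0 [0. 0.] [282.1 177.2]
0.05 [-0.66  0.6 ] [280.7 178.6]
0.1 [-1.27  1.22] [279.3 179.9]
0.15 [-1.85  1.87] [278.  181.4]
0.2 [-2.38  2.53] [276.8 182.8]
0.25 [-2.86  3.22] [275.7 184.4]
0.3 [-3.3   3.92] [274.8 185.9]
0.35 [-3.7   4.64] [273.9 187.5]
0.4 [-4.04  5.38] [273.1 189.2]
```

Emit:
drive_tool(offset=[[0,0,0.006],[0,0,0],[0,0,0],[0,0,0],[0,0,0],[0,0,0],[0,0,0],[0,0,0],[0,0,0],[0,0,0]], turn=[[0,0,0],[0,0,0.5],[0,0,0.5],[0,0,0.5],[0,0,0.5],[0,0,0.5],[0,0,0],[0,0,0],[0,0,0],[0,0,0]], hand=[0,0,0,0,0,0,0,0,0,0])

```text
time_s: 18.1
position: [0.525, -0.1222, 0.0924]
tool_rot: [[0.297, 0.955, 0.002], [0.955, -0.297, -0.001], [-0.0, 0.002, -1.0]]
ft_force: [-0.6, 1.7, 10.2]
grip_width: 0.0132
gripper_force: 52.4
```

```bash
python3 - <<'E'
from h import *
import sw
snap('scene','i1.png');o=observe();print(o['position'],o['ft_force'],o['tool_rot'][:,0]);print(sw.track('i1.png'))
E
```

```text
[ 0.52503076 -0.12216589  0.09233694] [-0.28695117 -0.2063363  10.37778767] [ 2.96948675e-01  9.54893426e-01 -1.69760168e-04]
(array([-2.25,  3.25]), 0.966507077217102)
```

Emit:
drive_tool(offset=[[0,0,0.006],[0,0,0],[0,0,0],[0,0,0],[0,0,0],[0,0,0],[0,0,-0.1],[0,0,-0.15],[0,0,-0.12],[0,0,0]], turn=[[0,0,0],[0,0,0.3],[0,0,0.3],[0,0,0.3],[0,0,0],[0,0,0],[0,0,0],[0,0,0],[0,0,0],[0,0,0]], hand=[0,0,0,0,0,0,0,0,0,0])

```text
time_s: 19.4
position: [0.5246, -0.1221, 0.1063]
tool_rot: [[0.386, 0.923, 0.0], [0.923, -0.386, -0.0], [-0.0, 0.0, -1.0]]
ft_force: [1.2, -1.5, 0.7]
grip_width: 0.013
gripper_force: 51.0
```

```bash
python3 - <<'E'
from h import *
import sw
snap('scene','j1.png');o=observe();print(o['position'],o['ft_force'],o['tool_rot'][:,0]);print(sw.track('j1.png'))
E
```

```text
[ 0.52460091 -0.12214603  0.10611706] [ 2.2079645  -2.35374252  1.67647189] [ 3.85604682e-01  9.22664073e-01 -1.94766806e-04]
(array([-2.75,  3.75]), 0.9597591161727905)
```

Emit:
drive_tool(offset=[[0,0,0],[0,0,0],[0,0,0],[0,0,0],[0,0,-0.4],[0,0,-0.7],[0,0,-0.7],[0.7,0,-0.5],[0.7,0,0],[0.7,0,0]], turn=[[0,0,0],[0,0,0],[0,0,0],[0,0,0],[0,0,0],[0,0,0],[0,0,0],[0,0,0],[0,0,0],[0,0,0]], hand=[0.4,0.5,0.6,0.7,0.7,0.7,0.7,0.7,0.7,0.7])

```text
time_s: 20.7
position: [0.5572, -0.0437, 0.1983]
tool_rot: [[0.386, 0.923, 0.0], [0.923, -0.386, -0.0], [0.0, 0.0, -1.0]]
ft_force: [0.8, 0.2, 0.5]
grip_width: 0.0594
gripper_force: 0.0
```

```bash
python3 - <<'E'
from h import *
im,c=snap('wrist','l1.png');o=observe();print(o['position'])
for p in([.528,.0606,.03],[.5244,-.1217,.14]):print(proj(c,p))
u,v=proj(c,[.528,.0606,.03]).astype(int)
v0,u0=max(0,v-45),max(0,u-50);A=cv2.resize(im[v0:v0+90,u0:u0+100],None,fx=5,fy=5,interpolation=2);print(u0,v0)
W=np.zeros((600,800,3),np.uint8);W[:A.shape[0],:A.shape[1]]=A;B=cv2.resize(im,(240,150));W[450:600,:240]=B
W[:150,505:800]=cv2.resize(im[150:250,220:420],(295,150));W[160:530,505:800]=cv2.resize(im[60:310,190:390],(295,370))
cv2.imwrite('pics/l2.png',np.clip(W*1.4,0,255).astype(np.uint8))
E
```

```text
[ 0.55782897 -0.04101835  0.19809507]
[237.25517263  84.24313723]
[315.33694969 335.94948126]
187 39
```

View pics/l2.png

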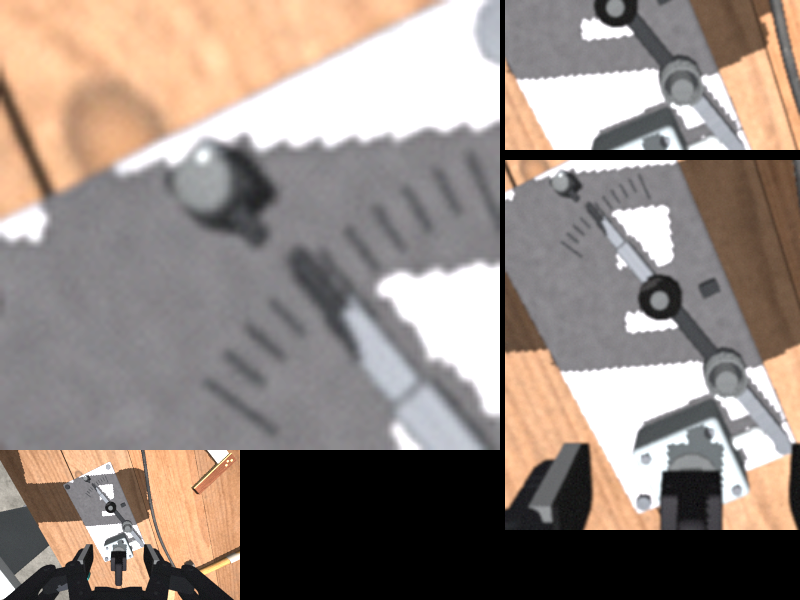

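The mark's point is at l1 (239.4,87.4) and the pointer's tip at (247.0,89.4), so the pointer is slightly short. Now to convert that to millimetres.

```bash
python3 - <<'E'
from h import *
c=L('l1.png');P=np.array([.5674,-.0669])
# pivot in this view: from post centre seen at composite (726,375)-> px
u,v=190+(726-505)*200/295,60+(375-160)*250/370;print('post',atz(c,u,v,.058),tri((c,u,v),(L('c1.png'),355,155)))
for q in(P,atz(c,u,v,.058)[:2]):
  a=[]
  for uv in((239.4,87.4),(247,89.4),(243,83)):
    p=atz(c,*uv,.03)[:2];a.append(np.arctan2(*(p-q)[::-1]));print(p,np.linalg.norm(p-q))
  print('short rad',a[0]-a[1],'mm',(a[0]-a[1])*132)
E
```

```text
post [ 0.57071491 -0.06598143  0.058     ] (array([ 0.56915218, -0.07003715,  0.04263975]), [np.float64(0.001120390613402938), np.float64(0.001120390613402712)])
[0.52855213 0.05757333] 0.13039465933017835
[0.53387152 0.05356595] 0.12504480864755352
[0.53300203 0.05960073] 0.13109407090814298
short rad 0.03106531103683441 mm 4.100621056862142
[0.52855213 0.05757333] 0.13055067315011384
[0.53387152 0.05356595] 0.12509600633979545
[0.53300203 0.05960073] 0.13112261383232116
short rad 0.029902350907223152 mm 3.947110319753456
```

Emit:
drive_tool(offset=[[-0.7,0,0],[-0.7,0,0],[-0.7,0,0],[0,0,0],[0,0,0],[0,0,0.5],[0,0,0.5],[0,0,0.5],[0,0,0.5],[0,0,0.3]], turn=[[0,0,0],[0,0,0],[0,0,0],[0,0,0],[0,0,0],[0,0,0],[0,0,0],[0,0,0],[0,0,0],[0,0,0]], hand=[0.7,0.7,0.7,0.7,0.7,0.7,0.7,0.7,0.7,0.7])

```text
time_s: 22.0
position: [0.5246, -0.1211, 0.1052]
tool_rot: [[0.385, 0.923, -0.001], [0.923, -0.385, 0.001], [0.0, -0.001, -1.0]]
ft_force: [0.6, 0.6, -0.8]
grip_width: 0.0598
gripper_force: 0.0
```

Emit:
drive_tool(offset=[[0,0,0],[0,0,0],[0,0,0],[0,0,0],[0,0,0],[0,0,0],[0,0,0.1],[0,0,0.12],[0,0,0.1],[0,0,0]], turn=[[0,0,0],[0,0,0],[0,0,0],[0,0,0],[0,0,0],[0,0,0],[0,0,0],[0,0,0],[0,0,0],[0,0,0]], hand=[0.4,0.2,0,0,0,0,0,0,0,0])

```text
time_s: 23.25
position: [0.5247, -0.1221, 0.0931]
tool_rot: [[0.386, 0.923, 0.0], [0.923, -0.386, -0.0], [0.0, 0.0, -1.0]]
ft_force: [2.7, 1.0, 2.9]
grip_width: 0.0132
gripper_force: 52.0
```

Emit:
drive_tool(offset=[[0,0,0.015],[0,0,0.01],[0,0,0],[0,0,0],[0,0,0],[0,0,0],[0,0,0],[0,0,0],[0,0,0],[0,0,0]], turn=[[0,0,0],[0,0,0],[0,0,0],[0,0,0],[0,0,0],[0,0,0],[0,0,0],[0,0,0],[0,0,0],[0,0,0]], hand=[0,0,0,0,0,0,0,0,0,0])

```text
time_s: 24.5
position: [0.5248, -0.1221, 0.0926]
tool_rot: [[0.386, 0.923, 0.001], [0.923, -0.386, -0.0], [-0.0, 0.001, -1.0]]
ft_force: [2.3, 0.8, 5.7]
grip_width: 0.0134
gripper_force: 52.1
```

Emit:
drive_tool(offset=[[0,0,0.02],[0,0,0.02],[0,0,0],[0,0,0],[0,0,0],[0,0,0],[0,0,0],[0,0,0],[0,0,0],[0,0,0]], turn=[[0,0,0],[0,0,0],[0,0,0],[0,0,0.22],[0,0,0.22],[0,0,0.21],[0,0,0],[0,0,0],[0,0,0],[0,0,0]], hand=[0,0,0,0,0,0,0,0,0,0])

```text
time_s: 25.75
position: [0.5249, -0.1221, 0.0917]
tool_rot: [[0.447, 0.894, 0.002], [0.894, -0.447, -0.001], [0.0, 0.002, -1.0]]
ft_force: [0.5, 0.9, 12.4]
grip_width: 0.0134
gripper_force: 53.2
```

```bash
python3 - <<'E'
from h import *
import sw
snap('scene','m1.png');o=observe();print(o['position'],o['ft_force'],o['wrist_torque']);print(sw.track('m1.png'),sw.track('j1.png'))
# pointer-region difference between frames
A,B=[cv2.imread('pics/'+f)[172:195,265:300].astype(int).sum(2) for f in('j1.png','m1.png')]
print(np.abs(A-B).max(),(np.abs(A-B)>60).sum())
E
```

```text
[ 0.52490348 -0.12212308  0.09174781] [-0.54793693  1.55027134 12.09083375] [ 0.29152839 -0.02278523  0.05840216]
(array([-3.,  4.]), 0.96340411901474) (array([-2.75,  3.75]), 0.9597591161727905)
234 74
```

The scene tracker shows a small advance. I'll let up, release and view again.

Emit:
drive_tool(offset=[[0,0,-0.12],[0,0,-0.14],[0,0,-0.12],[0,0,0],[0,0,0],[0,0,0],[0,0,0],[0,0,-0.4],[0,0,-0.7],[0,0,-0.7]], turn=[[0,0,0],[0,0,0],[0,0,0],[0,0,0],[0,0,0],[0,0,0],[0,0,0],[0,0,0],[0,0,0],[0,0,0]], hand=[0,0,0,0.4,0.5,0.6,0.7,0.7,0.7,0.7])

```text
time_s: 27.05
position: [0.5244, -0.1219, 0.1785]
tool_rot: [[0.447, 0.894, -0.001], [0.894, -0.447, 0.0], [-0.0, -0.001, -1.0]]
ft_force: [-0.1, -0.3, -0.4]
grip_width: 0.0599
gripper_force: 0.0
```

Emit:
drive_tool(offset=[[0.7,0,-0.5],[0.7,0,0],[0.7,0,0],[0,0,0],[0,0,0],[0,0,0],[0,0,0],[0,0,0],[0,0,0],[0,0,0]], turn=[[0,0,0],[0,0,0],[0,0,0],[0,0,0],[0,0,0],[0,0,0],[0,0,0],[0,0,0],[0,0,0],[0,0,0]], hand=[0.7,0.7,0.7,0.7,0.7,0.7,0.7,0.7,0.7,0.7])

```text
time_s: 28.3
position: [0.5621, -0.0469, 0.1979]
tool_rot: [[0.447, 0.894, -0.0], [0.894, -0.447, -0.0], [-0.0, -0.0, -1.0]]
ft_force: [-0.3, 0.3, 0.1]
grip_width: 0.0597
gripper_force: 0.0
```

```bash
python3 - <<'E'
from h import *
im,c=snap('wrist','n1.png');s,_=snap('scene','n3.png');o=observe();print(o['position'])
u,v=proj(c,[.5286,.0576,.03]).astype(int)
v0,u0=max(0,v-30),max(0,u-30);A=cv2.resize(im[v0:v0+60,u0:u0+60],(480,480),interpolation=2);print(u0,v0)
W=np.zeros((480,800,3),np.uint8);W[:,:480]=A
u,v=proj(c,[.5246,-.122,.09]).astype(int);B=im[max(0,v-60):min(400,v+60),u-60:u+60];W[:2*B.shape[0],485:725]=cv2.resize(B,None,fx=2,fy=2)
B=s[185:235,290:350];W[240:440,485:725]=cv2.resize(B,None,fx=4,fy=4)
cv2.imwrite('pics/n2.png',np.clip(W*1.5,0,255).astype(np.uint8))
E
```

```text
[ 0.56213764 -0.04687026  0.19784689]
196 62
```

View pics/n2.png

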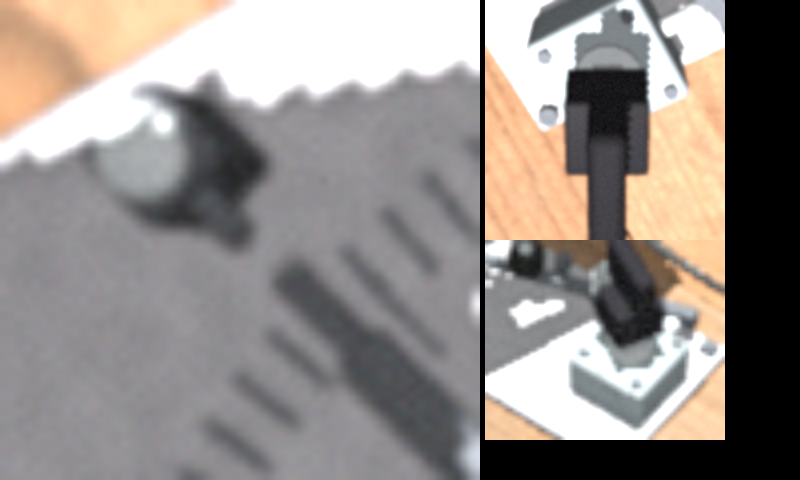

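The mark's point is at n1 ≈(226.4,92.0) and the pointer's tip at ≈(232.2,95.7), so the pointer is still about 1.8 mm short. The knob sits upright on the screw. One more small stroke of about 3.3°.

Emit:
drive_tool(offset=[[-0.7,0,0],[-0.7,0,0],[-0.7,0,0],[0,0,0],[0,0,0],[0,0,0.5],[0,0,0.5],[0,0,0.5],[0,0,0.5],[0,0,0.3]], turn=[[0,0,0],[0,0,0],[0,0,0],[0,0,0],[0,0,0],[0,0,0],[0,0,0],[0,0,0],[0,0,0],[0,0,0]], hand=[0.7,0.7,0.7,0.7,0.7,0.7,0.7,0.7,0.7,0.7])

```text
time_s: 29.65
position: [0.5247, -0.1211, 0.105]
tool_rot: [[0.446, 0.895, -0.001], [0.895, -0.446, 0.001], [0.0, -0.001, -1.0]]
ft_force: [-0.3, -0.3, -0.2]
grip_width: 0.0597
gripper_force: 0.0
```

Emit:
drive_tool(offset=[[0,0,0],[0,0,0],[0,0,0],[0,0,0],[0,0,0],[0,0,0.12],[0,0,0.12],[0,0,0.11],[0,0,0],[0,0,0]], turn=[[0,0,0],[0,0,0],[0,0,0],[0,0,0],[0,0,0],[0,0,0],[0,0,0],[0,0,0],[0,0,0],[0,0,0]], hand=[0.4,0.2,0,0,0,0,0,0,0,0])

```text
time_s: 30.9
position: [0.5249, -0.1221, 0.0922]
tool_rot: [[0.447, 0.894, 0.001], [0.894, -0.447, -0.0], [0.0, 0.001, -1.0]]
ft_force: [0.4, 1.3, 9.0]
grip_width: 0.0132
gripper_force: 52.6
```

Emit:
drive_tool(offset=[[0,0,0.015],[0,0,0.005],[0,0,0],[0,0,0],[0,0,0],[0,0,0],[0,0,0],[0,0,0],[0,0,0],[0,0,0]], turn=[[0,0,0],[0,0,0],[0,0,0],[0,0,0.18],[0,0,0.18],[0,0,0.18],[0,0,0],[0,0,0],[0,0,0],[0,0,0]], hand=[0,0,0,0,0,0,0,0,0,0])

```text
time_s: 32.15
position: [0.5249, -0.1222, 0.0918]
tool_rot: [[0.497, 0.868, 0.001], [0.868, -0.497, -0.001], [0.0, 0.002, -1.0]]
ft_force: [-0.7, 0.5, 10.3]
grip_width: 0.0136
gripper_force: 52.9
```

Emit:
drive_tool(offset=[[0,0,-0.12],[0,0,-0.14],[0,0,-0.11],[0,0,0],[0,0,0],[0,0,0],[0,0,0],[0,0,-0.4],[0,0,-0.7],[0,0,-0.7]], turn=[[0,0,0],[0,0,0],[0,0,0],[0,0,0],[0,0,0],[0,0,0],[0,0,0],[0,0,0],[0,0,0],[0,0,0]], hand=[0,0,0,0.4,0.5,0.6,0.7,0.7,0.7,0.7])

```text
time_s: 33.4
position: [0.5244, -0.122, 0.1785]
tool_rot: [[0.497, 0.868, -0.001], [0.868, -0.497, 0.0], [-0.0, -0.001, -1.0]]
ft_force: [0.3, 0.8, 0.6]
grip_width: 0.0601
gripper_force: 0.0
```

Emit:
drive_tool(offset=[[0.7,0,-0.5],[0.7,0,0],[0.7,0,0],[0,0,0],[0,0,0],[0,0,0],[0,0,0],[0,0,0],[0,0,0],[0,0,0]], turn=[[0,0,0],[0,0,0],[0,0,0],[0,0,0],[0,0,0],[0,0,0],[0,0,0],[0,0,0],[0,0,0],[0,0,0]], hand=[0.7,0.7,0.7,0.7,0.7,0.7,0.7,0.7,0.7,0.7])

```text
time_s: 34.65
position: [0.5663, -0.0492, 0.1978]
tool_rot: [[0.497, 0.868, -0.0], [0.868, -0.497, -0.0], [-0.0, -0.0, -1.0]]
ft_force: [0.4, -0.2, 0.2]
grip_width: 0.0596
gripper_force: 0.0
```

```bash
python3 - <<'E'
from h import *
im,c=snap('wrist','p1.png');P=np.array([.5680,-.0675]);print(observe()['position'])
def prof(f):
    c=L(f);g=cv2.GaussianBlur(cv2.imread('pics/'+f),(0,0),.5).astype(float).mean(2)
    a0=np.arctan2(.0576+.0669,.5286-.5674)
    for r in(.134,.132,.120,.116,.112,.108):   # polar strip about the pivot at z=.03
        t=np.arange(-8,9)/132.
        q=[proj(c,np.r_[P+r*np.array([np.cos(a0-x),np.sin(a0-x)]),.03]) for x in t]
        v=cv2.remap(g.astype(np.float32),np.float32([[x[0] for x in q]]),np.float32([[x[1] for x in q]]),1)[0]
        print(r,v.round().astype(int))
for f in('n1.png','p1.png'):print(f);prof(f)
E
```

```text
[ 0.56631507 -0.04912959  0.19784046]
n1.png
0.134 [97 96 96 97 96 85 64 55 54 59 70 82 86 87 87 91 96]
0.132 [96 95 95 96 97 92 76 62 60 71 87 95 97 96 96 96 97]
0.12 [94 82 73 79 89 88 74 60 56 55 59 77 90 92 81 73 79]
0.116 [93 86 79 79 80 73 63 55 53 52 55 67 83 90 84 75 82]
0.112 [ 99 100  97  87  71  59  53  54  55  55  55  58  69  84  86  80  81]
0.108 [98 98 95 84 69 57 54 55 54 55 54 56 65 80 92 94 94]
p1.png
0.134 [97 97 96 97 95 82 62 54 55 57 68 76 79 80 83 87 93]
0.132 [97 95 96 96 96 88 75 65 61 70 86 96 96 96 95 95 95]
0.12 [96 89 77 72 68 61 56 54 54 63 79 92 95 93 86 75 76]
0.116 [93 87 75 65 60 56 54 54 52 53 66 81 92 95 90 80 74]
0.112 [98 97 84 68 56 54 55 55 54 54 61 75 91 97 94 83 77]
0.108 [97 91 78 64 56 53 54 55 55 55 58 68 84 95 97 93 92]
```

```bash
python3 -c "
from rig import env;print(env.close_job())"
```

```text
the job is handed in; nothing more can be done
None
```

I handed the job in at about 35 s: the knob is released and should be fully seated on the screw, and the last wrist picture puts the pointer within about 1 mm of the mark; a first fitting try caught the screw's rim and pressed about 14 N, readings while turning were about 9–12 N (roughly 1 N more on the screw), and I viewed 11 pictures, one over the limit of 10.

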